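Wedge-lock the felt squeegee in its bench clamping jig

ROBOT

A 6-joint arm with a two-finger parallel gripper is mounted at the origin on the work surface; the furniture and walls round the work are solid. World frame = base frame: x ahead of the robot, y to its left, z up, the work surface at z = 0. Lengths are in m, angles in rad, forces in N, time in s.
With the tool pointing down it reaches from about 0.225 to 0.875 m from the base axis. Payload 3.4 kg.
Tool frame: the origin (TCP) lies midway between the tips of the shut fingers; the grasp point (between the pads) lies 19 mm behind it; z points along the fingers, y is the line along which they close (so a half turn about z gives the same grasp; the last joint's range is limited). The gripper opens to 85 mm and grips with 20 to 120 N. Pads are 22 mm wide; open, the fingers measure 114 mm over their backs; the gripper's body (76 mm by 85 mm) begins 54 mm behind the grasp point. The pads swing forward as they close: fully open they stand 13 mm farther back than shut.
Start: joints at [-1.282, 0.276, 1.505, -0, 1.361, -0.121], TCP at [0.229, -0.527, 0.211] pointing down, gripper open.
Joint ranges: [-2.89, 2.89], [-0.75, 2.08], [0.22, 2.7], [-1.18, 4.32], [0.11, 2.71], [-2.7, 2.7]. Speed limits (rad/s): [2.57, 2.57, 3.14, 3.14, 3.14, 3.14].

INTERFACE

Orientations are given as a unit quaternion [w, x, y, z].
In Python, from rig import * gives the robot as it stands.
- The arm moves only by the tool apply_moves, never from a script. Its argument "steps" is one flat list of numbers, 4 for each row, row after row: the shift along the world's x, y, z in cm, then the turn about the world's z in degrees. A call has 1 to 8 rows; each row is the pose to reach, as a shift and turn from the pose commanded when the call began; what a row does not reach only later rows make up. A row lasts 1/12 s, in which the tool goes at most 41.7 mm and 7.16 degrees, less where a joint would pass 70% of its speed; a pose out of reach is approached as far as the arm can. A call with a gripper value outside its range is refused whole. "jaw" is the closure in counts, from 0 (fully open) to 255 (shut), set as the call begins (left out, the last holds). The fingers move at their own pace and stop on an object; "newtons" is the grip in N (left out, the last holds). Time passes only in rows, so rows that repeat a pose let the fingers close. It gives the time, the measured TCP pose, the force, the opening and the grip force at its end, in the units of the state.
- get_state(): the state, without advancing time (a new reading comes with each control period).
- get_image(name): name is "side" or "top"; returns the picture (400x640x3 uint8, red, green, blue); there is no depth.
- calibration(name): a dict with "fx", "fy", "cx", "cy" (pixels), "xyz" and "rotation" of the camera in the world. Camera axes: x right, y up, looking along -z (the intrinsics and any distortion apply to the point x, -y, -z); pixel columns grow to the right and rows downward; lengths in m; the calibration is good to about 2 mm. A picture is of the moment at which its call begins. calibration takes no time and is no camera call.
- sign_off(): hands the job in; it is judged then, once.
The state is a dict: "clock": time; "qpos": joint angles; "qd": joint speeds; "effort": joint torques, N m; "position": TCP position; "ee_rot": TCP orientation; "contact_force": force on the tool from outside, world axes, zero at the start; "moment": the same for the moment, N m; "width": finger opening in m; "gripper_force": force on a finger pad.
Only numpy, scipy, OpenCV 4.12 (cv2) and the standard library are available. Lean on these libraries where they do the work, as an engineer would, in place of code of your own. Each camera call takes 0.05 s, during which the arm holds its last target. There are 200 camera calls.

TASK

Lock the squeegee in the wooden clamping jig, ready for dressing its felt: pick up the loose wooden wedge, lay it flat on the jig's board with its thin end in the slot beside the sliding jaw, then tap or press it in from behind until it stops moving forward and the squeegee stays held tight when you let go. Be gentle: press on the wedge with about 10 N and never more than 15 N, as more bruises the squeegee. Do not handle the squeegee itself, and leave everything else on the bench where it is.

Things in the scene. Friction and masses are not known exactly. Their poses are not given: they have to be found in the camera images.
- jig: Clamping jig fixed to the bench: plywood board 220 (x) x 230 (y) x 12 mm, origin at the centre of its underside; +x is the way the wedge is driven, away from the robot. On it from -y to +y: fixed cheek, open-topped wedge slot, sliding jaw, squeegee, end stop with two wing screws. These wooden blocks are 34 mm tall and 90 long in x.
- slot_mouth (a point): Near end of the wedge slot, midway between cheek and jaw, on the board's upper face (z = 12 mm); axes as the jig's. The slot is 23 mm wide here with the jaw fully back, 90 mm long, and narrows 1:8 towards +x, as the jaw's face is slanted; the cheek's face is parallel to x, at y = -11.5 mm from this point, so the wedge slides straight along x.
- slot_end (a point): Far end of the slot, 90 mm from slot_mouth along jig x. The wedge jams with its nose about 70 to 114 mm past slot_mouth. Where exactly is not reported: the end stop is bolted anywhere over 5 mm, so the play between jaw, squeegee and end stop is 2 to 7 mm in all, and each mm of it lets the wedge go 8 mm deeper.
- jaw: Sliding jaw, wooden block 90 (jig x) x 27 to 38 (jig y) x 34 mm with a springy cork facing (40 N/mm) on its squeegee side. Slides only along jig y, towards the squeegee (+y), with 0.4 N friction and no spring. Origin on the board, halfway along, 27 mm from its squeegee face; axes as the jig's.
- squeegee: Wooden squeegee block with a felt strip, 38 x 100 x 22 mm, 0.12 kg, lying loose on the jig's board between jaw and end stop, its long (y) axis along jig y; origin at the centre of its underside. Its two ends are what gets clamped.
- wedge: Loose plain wooden wedge, 0.1 to 0.16 kg, 150 long, 30 wide at most, 28 mm tall, flat on the bench right way up. Own x points to the thin end, z up; origin on the underside, halfway along, on the tail's centre line. Taper x = -35 to +75 mm: flat side at y = -15 mm, to run on the cheek; slanted side (1:8), for the jaw, from y = +15 mm at x = -35 to +1.25 mm at the nose.
- wedge_nose (a point): Underside of the wedge's thin end: 75 mm ahead of its origin, in the middle of the nose's 16 mm width (own y = -7 mm). Sides waxed: once jammed, the push needed is about 0.5 to 1 times the squeeze on the squeegee and grows by 3 to 5 N per mm; it stays jammed when let go.
- wedge_tail (a point): Middle of the wedge's tail, 55 mm behind its origin, 14 mm above its underside. The tail has parallel sides, 22 mm wide (y), 40 mm long (own x = -75 to -35 mm), 28 mm tall: the place to grip; its flat end face is the place to push, and always stays in front of the slot.
- stapler: Bystander, to be left alone: red and black stapler, 34 x 126 x 44 mm
- marker_red: Bystander, to be left alone: red felt marker, 135 mm long
- eraser: Bystander, to be left alone: small eraser, 21 x 45 x 13 mm
- binder_clip1: Bystander, to be left alone: small black binder clip, 32 x 32 mm, its wire handle up to 45 mm
Mind the look-alikes: they are no part of the job. Several things have the shape of the wedge; the one meant has the colours described above.

How it is judged:
By the outcome, as a careful person would: the job done as asked, in the order asked, and still so for the second after the job is handed in, with the robot touching nothing.
It also fails if it takes over 51 s, if anything falls off the work surface, if the arm or the gripper's body presses on something with over 40 N, if the wrist force passes 120 N, or if a joint passes its speed limit or range.

## Working session

There is one attempt and no reset: what is moved stays moved. The work goes in short steps, Python scripts to look and compute and a tool call to move; the robot and the scene stay as the last step left them, time stands still between calls to the robot, and variables do not carry over. Pictures are saved under pics/ and viewed, at most 10 in all, crops included, and the job is handed in when it is done.

Besides the shell and the picture viewer there is one more tool, called after ">>>" as name(argument=value, ...), one argument or row to a line, values as JSON. apply_moves: Moves the arm, as the interface text tells. Its arguments: {"type":"object","properties":{"steps":{"type":"array","items":{"type":"number"}},"jaw":{"type":"number"},"newtons":{"type":"number"}},"required":["steps"]}

```bash
mkdir -p pics; cat > h.py <<'E'
from rig import *
import numpy as np, cv2
def ray(name,u,v):
    c=calibration(name); 
    d=np.array([(u-c['cx'])/c['fx'],-(v-c['cy'])/c['fy'],-1.0])
    return np.array(c['xyz']),np.array(c['rotation']).reshape(3,3)@d
def onz(name,u,v,z):
    o,d=ray(name,u,v); return o+d*(z-o[2])/d[2]
def proj(name,p):
    c=calibration(name); q=np.array(c['rotation']).reshape(3,3).T@(np.array(p)-np.array(c['xyz']))
    return c['cx']+c['fx']*q[0]/-q[2], c['cy']-c['fy']*q[1]/-q[2]
E
python3 - <<'E'
from h import *
for n in('top','side'):
    im=get_image(n); cv2.imwrite(f'pics/{n}0.png',im[:,:,::-1]); print(n,calibration(n))
print(get_state())
E
```

```text
top {'fx': 430.9817272955679, 'fy': 430.9817272955679, 'cx': 320.48509207877163, 'cy': 203.3577874909815, 'xyz': array([ 0.34217651, -0.01773878,  1.55235179]), 'rotation': array([ 0.71577631,  0.03480304, -0.03577941, -0.69654351])}
side {'fx': 364.82486262237876, 'fy': 364.82486262237876, 'cx': 319.0648957806075, 'cy': 197.78912599995985, 'xyz': array([0.40285462, 0.90686075, 0.73831402]), 'rotation': array([-0.06081032, -0.02278947,  0.43973011,  0.89577909])}
{'clock': 0.1, 'qpos': array([-1.28202260e+00,  2.76529018e-01,  1.50601393e+00,  3.49118414e-05,
        1.36072195e+00, -1.20979353e-01]), 'qd': array([-0.00115696,  0.00095006, -0.0022266 , -0.00145433, -0.00187521,
       -0.00016033]), 'effort': array([ 1.90413572e-03, -4.17700589e+01, -2.46407586e+01, -4.45454771e-05,
        5.80127889e-03, -1.05215932e-05]), 'position': array([ 0.22894051, -0.52689591,  0.20982487]), 'ee_rot': array([-8.34610458e-04,  9.79086511e-01,  2.03442634e-01, -5.30568622e-05]), 'contact_force': array([ 0.58298147,  0.69764064, -0.77881513]), 'moment': array([-0.01679851,  0.01825804, -0.02098974]), 'gripper_force': 0.0, 'width': 0.08603596826079378}
```

View pics/top0.png

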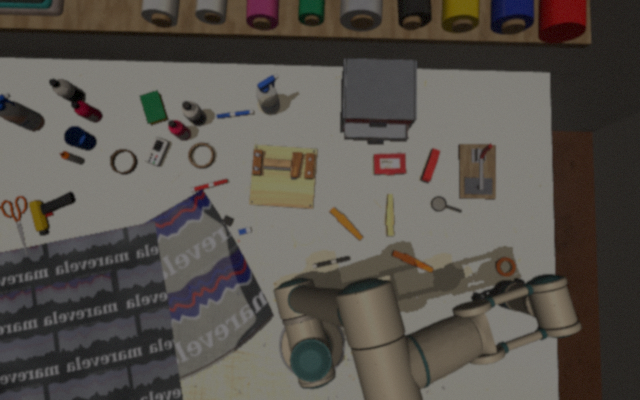

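View pics/side0.png

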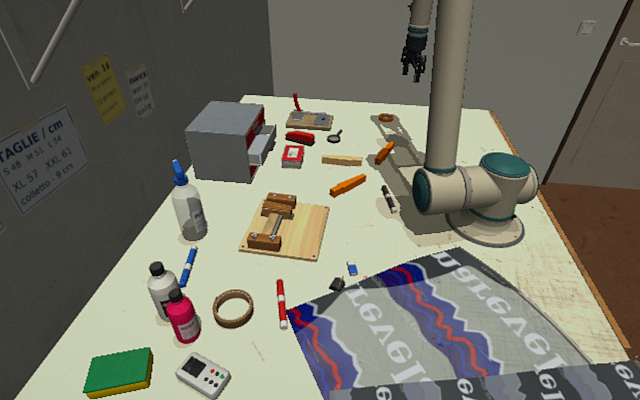

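The top view shows the jig at about (283,177). Three things have the wedge's shape: a pale wood one at (390,215) and orange ones at (346,222) and (411,261). "Plain wooden" fits the pale one, and I'll confirm that in a crop.

```bash
sed -i 's/^import numpy.*/import numpy as np, cv2\nfrom scipy.spatial.transform import Rotation as Ro\ndef RR(c): q=c["rotation"]; return Ro.from_quat([q[1],q[2],q[3],q[0]]).as_matrix()/; s/np.array(c\[.rotation.\]).reshape(3,3)/RR(c)/' h.py
python3 - <<'E'
from h import *
im=cv2.imread('pics/top0.png'); s=cv2.imread('pics/side0.png')
a=cv2.resize(im[135:285,240:440],None,fx=4,fy=4,interpolation=cv2.INTER_CUBIC)
a=cv2.convertScaleAbs(a,alpha=1.8)
cv2.imwrite('pics/c1.png',a)
b=cv2.resize(s[125:265,230:410],None,fx=4.2,fy=4.2,interpolation=cv2.INTER_CUBIC); cv2.imwrite('pics/c2.png',b)
print(proj('top',[.229,-.527,.2]),proj('side',[.229,-.527,.21]))
print(onz('top',390,215,.0), onz('side',342,161,0), onz('top',283,177,.012))
E
```

```text
(np.float64(482.72590652857536), np.float64(287.7307417830059)) (np.float64(408.35727074615374), np.float64(86.86102955027893))
[ 0.46235447 -0.26989557  0.        ] [ 0.45969889 -0.27928244  0.        ] [0.58849566 0.12021299 0.012     ]
```

View pics/c1.png

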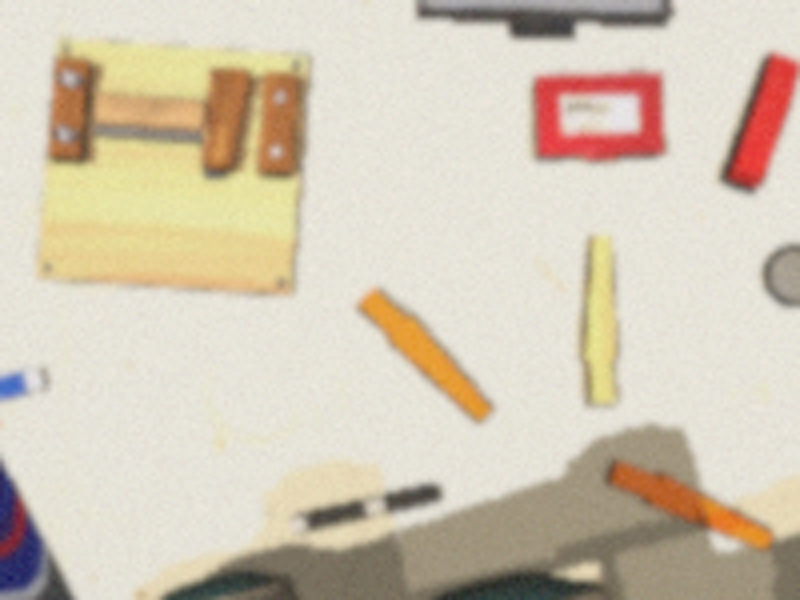

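View pics/c2.png

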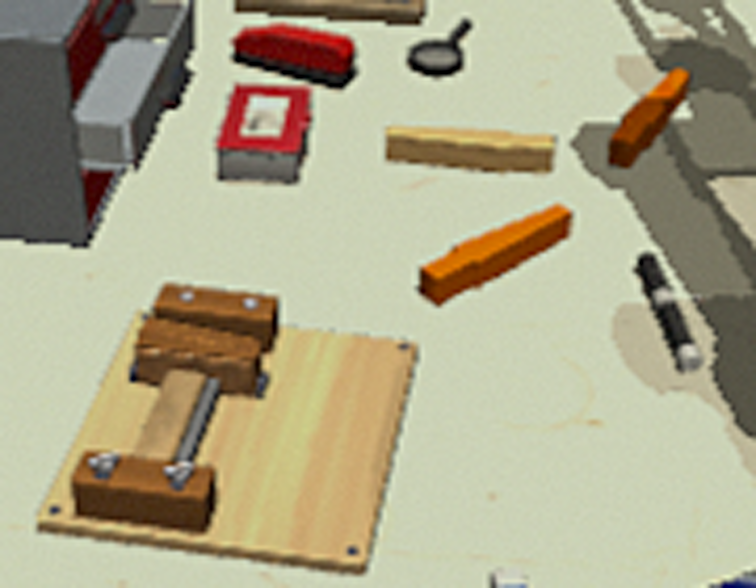

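The crops confirm it. The pale plain-wood wedge at top (390,215), side (342,161), is the one meant, with its thin end away from the robot. The two orange ones are painted look-alikes. The slot's gap is at crop 1 (252,170), between the cheek on the right and the slanted jaw.

```bash
cat > m.py <<'E'
from h import *
im=cv2.imread('pics/top0.png'); big=cv2.GaussianBlur(im,(3,3),0); K=4
big=cv2.resize(big,None,fx=K,fy=K,interpolation=cv2.INTER_CUBIC); hsv=cv2.cvtColor(big,cv2.COLOR_BGR2HSV)
def blob(x0,y0,x1,y1,lo,hi):
    m=np.zeros(hsv.shape[:2],np.uint8); s=np.s_[y0*K:y1*K,x0*K:x1*K]
    m[s]=cv2.inRange(hsv[s],lo,hi)
    m=cv2.morphologyEx(m,cv2.MORPH_OPEN,np.ones((5,5)))
    cs=cv2.findContours(m,cv2.RETR_EXTERNAL,cv2.CHAIN_APPROX_NONE)[0]
    return sorted(cs,key=cv2.contourArea)[::-1]
px=lambda c:(c.reshape(-1,2)+.5)/K-.5
def W(c,z): return np.array([onz('top',u,v,z)[:2]*1000 for u,v in px(c)]).astype(np.float32)
if __name__=='__main__':
    print('hsv',hsv[215*K,390*K],hsv[240*K,390*K//1-60],hsv[190*K,283*K],hsv[165*K,256*K])
    w=blob(378,185,402,245,(15,60,40),(40,255,255))[0]
    p=W(w,.028); r=cv2.minAreaRect(p); print('wedge',r,cv2.contourArea(p),p.min(0),p.max(0))
    for x in np.arange(p[:,0].min()+4,p[:,0].max(),12):
        q=p[abs(p[:,0]-x)<2][:,1]; print(int(x),q.min().round(1),q.max().round(1))
    b=blob(240,140,325,215,(5,60,40),(40,255,255))[0]
    p=W(b,.012); r=cv2.minAreaRect(p); print('board',r,cv2.boxPoints(r).round(1).tolist())
    for c in blob(240,140,325,215,(3,120,30),(14,255,255))[:4]:
        p=W(c,.046); r=cv2.minAreaRect(p); print('block',np.round(r[0],1),np.round(r[1],1),r[2],cv2.boxPoints(r).round(1).tolist())
E
python3 m.py
```

```text
hsv [ 26  97 129] [ 23  18 128] [ 28  73 129] [ 13 146  98]
wedge ((461.82171630859375, -262.24945068359375), (147.6915283203125, 31.883502960205078), 0.5831149220466614) 3688.0034225569107 [ 387.96234 -278.51657] [ 535.71704 -246.55013]
391 -278.0 -254.2
403 -277.9 -251.4
415 -276.0 -250.3
427 -278.5 -248.4
439 -278.4 -247.4
451 -278.3 -247.3
463 -277.3 -248.9
475 -275.4 -250.5
487 -275.3 -249.5
499 -274.3 -251.1
511 -274.1 -253.6
523 -273.1 -253.5
board ((591.388427734375, 120.75494384765625), (231.0389404296875, 219.14968872070312), 87.58638000488281) [[477.0, 10.0], [696.0, 0.699999988079071], [705.7000122070312, 231.60000610351562], [486.79998779296875, 240.8000030517578]]
block [626.8  24.6] [28.2 83. ] 88.38041687011719 [[584.9000244140625, 11.699999809265137], [667.7999877929688, 9.399999618530273], [668.5999755859375, 37.599998474121094], [585.7000122070312, 39.900001525878906]]
block [629.1  74. ] [34.5 86.9] 80.30742645263672 [[583.2999877929688, 64.30000305175781], [669.0, 49.70000076293945], [674.7999877929688, 83.69999694824219], [589.0999755859375, 98.30000305175781]]
block [636.8 209.9] [29.  41.8] 85.9029769897461 [[614.9000244140625, 196.89999389648438], [656.5999755859375, 193.89999389648438], [658.7000122070312, 222.8000030517578], [617.0, 225.8000030517578]]
block [598.6 211.1] [12.4 26.6] 4.344576358795166 [[591.4000244140625, 223.89999389648438], [593.4000244140625, 197.3000030517578], [605.7999877929688, 198.3000030517578], [603.7000122070312, 224.8000030517578]]
```

Wedge origin is about (462, -262) mm with yaw about +3.5°, and its tail grip point is (402, -265). The jig's yaw is about -2.4° and the slot mouth is about (583, 52). Moving above the tail.

>>> apply_moves(
  steps=[17.3, 26.2, -9, -20, 17.3, 26.2, -9, -20, 17.3, 26.2, -9, -20, 17.3, 26.2, -9, -20, 17.3, 26.2, -9, -20, 17.3, 26.2, -9, -20, 17.3, 26.2, -9, -20, 17.3, 26.2, -9, -20],
  jaw=95,
  newtons=30,
)

```text
clock: 0.77
position: [0.4025, -0.2626, 0.1197]
ee_rot: [-0.001, 1.0, 0.03, -0.0]
contact_force: [0.3, 0.4, -0.4]
width: 0.0537
gripper_force: 0.0
```

>>> apply_moves(
  steps=[0, 0, -4, 0, 0, 0, -7, 0, 0, 0, -9, 0, 0, 0, -10.5, 0, 0, 0, -11.5, 0, 0, 0, -11.5, 0],
)

```text
clock: 1.27
position: [0.4005, -0.2638, 0.0033]
ee_rot: [-0.002, 1.0, 0.03, -0.002]
contact_force: [-0.2, -0.3, -0.1]
width: 0.0536
gripper_force: 0.0
```

```bash
python3 - <<'E'
from h import *
s=get_state(); print(s['position'],s['contact_force'],s['width'])
im=get_image('side')[:,:,::-1]
cv2.imwrite('pics/s1.png',cv2.resize(im[90:240,270:430],None,fx=4,fy=4,interpolation=cv2.INTER_CUBIC))
E
```

```text
[ 0.40045517 -0.26383125  0.00333155] [-0.1562443  -0.33644144 -0.12760558] 0.05355409335436522
```

View pics/s1.png

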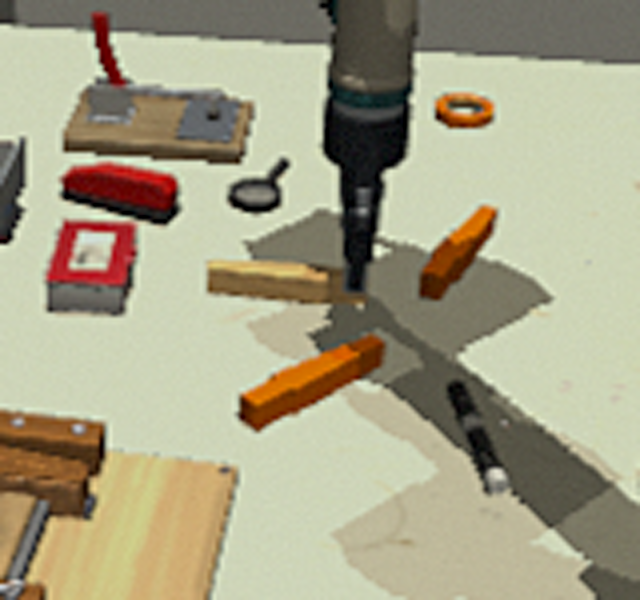

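The side view shows the fingers on either side of the tail near crop (355,285), with the tail end just visible at (363,300). Closing now.

>>> apply_moves(
  steps=[0, 0, 0, 0, 0, 0, 0, 0, 0, 0, 0, 0, 0, 0, 0, 0, 0, 0, 0, 0, 0, 0, 0, 0, 0, 0, 0, 0, 0, 0, 0, 0],
  jaw=255,
  newtons=40,
)

```text
clock: 1.98
position: [0.4027, -0.266, 0.0067]
ee_rot: [0.001, 1.0, 0.03, 0.001]
contact_force: [0.3, -0.1, 6.5]
width: 0.0176
gripper_force: 40.0
```

>>> apply_moves(
  steps=[0, 0, 1, 0, 0, 0, 3, 0, 0, 0, 6, 0, 0, 0, 8, 0, 0, 0, 8, 0],
)

```text
clock: 2.4
position: [0.4046, -0.2676, 0.0897]
ee_rot: [0.003, 1.0, 0.03, 0.003]
contact_force: [0.7, 0.1, 1.0]
width: 0.0002
gripper_force: 0.0
```

```bash
python3 - <<'E'
from h import *
s=get_state(); print(s['position'],s['ee_rot'],s['contact_force'],s['moment'],s['width'])
im=get_image('side')[:,:,::-1]; t=cv2.convertScaleAbs(get_image('top')[:,:,::-1],alpha=1.8)
f=lambda a:cv2.resize(a,None,fx=4,fy=4,interpolation=cv2.INTER_CUBIC)
cv2.imwrite('pics/s2.png',np.hstack([f(im[90:215,290:390]),f(t[160:285,340:440])]))
E
```

```text
[ 0.40461855 -0.26763032  0.08966939] [0.00312874 0.99952887 0.03035631 0.00327758] [0.68510801 0.12588464 1.00571967] [-0.02580871  0.01533987  0.03970119] 0.00018858601034872898
```

View pics/s2.png

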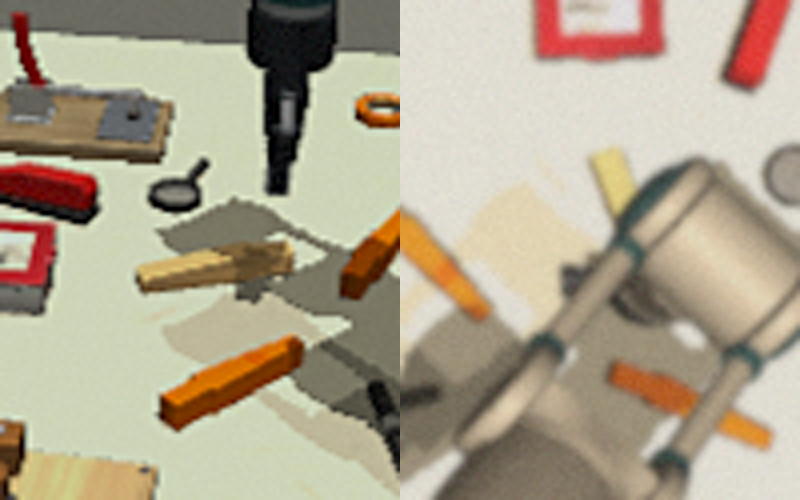

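The wedge slipped out and has turned, with its nose now towards +y. I'll back off to measure it again.

>>> apply_moves(
  steps=[-6, -16, 4, 0, -6, -16, 8, 0, -6, -16, 8, 0, -6, -16, 8, 0, -6, -16, 8, 0, -6, -16, 8, 0, -6, -16, 8, 0],
  jaw=95,
)

```text
clock: 3.08
position: [0.3413, -0.4258, 0.1644]
ee_rot: [-0.001, 1.0, 0.029, -0.0]
contact_force: [-1.0, 0.2, -0.4]
width: 0.0535
gripper_force: 0.0
```

```bash
python3 - <<'E'
from h import *
s=get_state(); print(s['position'],s['contact_force'],s['width'])
im=get_image('side')[:,:,::-1]; t=get_image('top')[:,:,::-1]; cv2.imwrite('pics/top1.png',t); cv2.imwrite('pics/side1.png',im)
f=lambda a:cv2.resize(a,None,fx=4,fy=4,interpolation=cv2.INTER_CUBIC)
cv2.imwrite('pics/s3.png',np.hstack([f(im[90:215,290:390]),cv2.convertScaleAbs(f(t[160:285,340:440]),alpha=1.8)]))
E
```

```text
[ 0.34127108 -0.42578463  0.1643923 ] [-0.97975651  0.16246306 -0.41722559] 0.053498114662955135
```

View pics/s3.png

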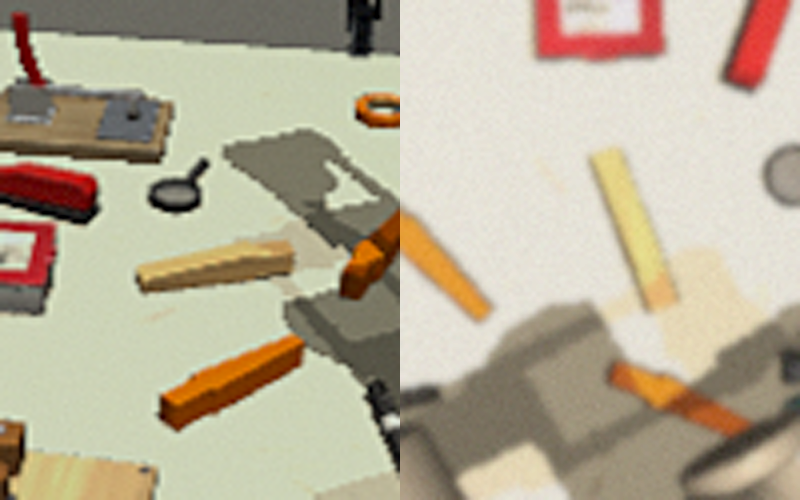

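```bash
cat > m2.py <<'E'
from h import *
import sys
K=6
def prof(f,x0,y0,x1,y1):
    im=cv2.imread(f); g=cv2.resize(im[y0:y1,x0:x1],None,fx=K,fy=K,interpolation=cv2.INTER_CUBIC)
    h=cv2.cvtColor(cv2.GaussianBlur(g,(5,5),0),cv2.COLOR_BGR2HSV); m=cv2.inRange(h,(8,65,30),(38,255,255))
    c=max(cv2.findContours(m,cv2.RETR_EXTERNAL,cv2.CHAIN_APPROX_NONE)[0],key=cv2.contourArea)
    return (c.reshape(-1,2)+.5)/K-.5+[x0,y0]
c=prof('pics/top1.png',382,192,415,240)
p=np.array([onz('top',u,v,.025)[:2]*1000 for u,v in c]).astype(np.float32)
r=cv2.minAreaRect(p); print(r)
a=np.radians(r[2] if r[1][0]>r[1][1] else r[2]-90); q=(p-r[0])@np.array([[np.cos(a),-np.sin(a)],[np.sin(a),np.cos(a)]]); print(np.degrees(a))
for x in range(-68,75,12):
    s=q[abs(q[:,0]-x)<2][:,1]; print(x,s.min().round(1),s.max().round(1))
s=cv2.imread('pics/side1.png')[140:175,315:375]
t=cv2.imread('pics/top1.png')[190:245,380:420]
cv2.imwrite('pics/s4.png',np.vstack([cv2.resize(s,(720,420),interpolation=cv2.INTER_CUBIC)]))
E
python3 m2.py
```

```text
((453.292724609375, -295.1548767089844), (151.79986572265625, 35.1004524230957), 21.11565589904785)
21.11565589904785
-68 -17.3 16.1
-56 -17.4 17.6
-44 -17.4 15.9
-32 -15.2 15.4
-20 -15.7 15.6
-8 -15.0 15.6
4 -14.9 15.3
16 -14.6 15.3
28 -13.4 15.5
40 -13.8 15.0
52 -13.8 15.5
64 -13.9 15.4
```

View pics/s4.png

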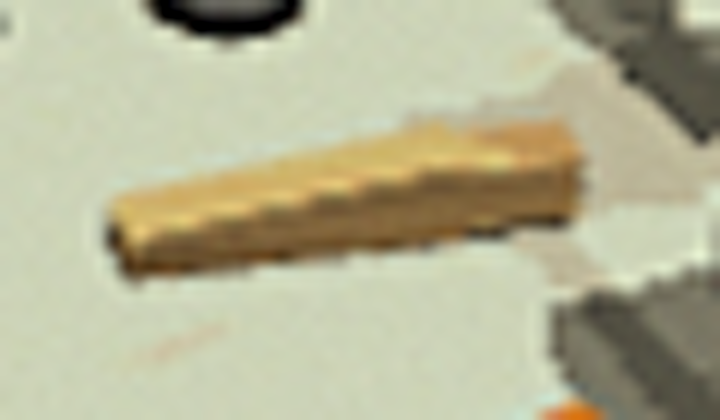

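The crop shows the wedge lying on its flat side: slanted side up at (440,160), underside facing the +y camera, nose left at (120,240). It has to roll 90° towards its own left.

Plan:
1. Grip the tail.
2. Lay the wedge half over the jig board's 12 mm near edge.
3. Let go, so it rolls off the edge onto its underside.

First the new grip, with the tips clear of the bench this time.

>>> apply_moves(
  steps=[5.8, 10.9, -9, 7, 5.8, 10.9, -9, 14, 5.8, 10.9, -9, 18, 5.8, 10.9, -9, 18, 5.8, 10.9, -12, 18, 5.8, 10.9, -14.5, 18, 5.8, 10.9, -15.5, 18, 5.8, 10.9, -15.5, 18],
  jaw=95,
  newtons=25,
)

```text
clock: 3.85
position: [0.3982, -0.3129, 0.0078]
ee_rot: [-0.003, 0.982, 0.187, -0.002]
contact_force: [-0.5, 1.3, 0.8]
width: 0.0537
gripper_force: 0.0
```

>>> apply_moves(
  steps=[0, 0, 0, 0, 0, 0, 0, 0, 0, 0, 0, 0, 0, 0, 0, 0, 0, 0, 0, 0],
  jaw=200,
)

```text
clock: 4.27
position: [0.4005, -0.3171, 0.0116]
ee_rot: [0.001, 0.983, 0.186, 0.001]
contact_force: [-0.5, -0.1, 0.5]
width: 0.0188
gripper_force: 0.0
```

```bash
python3 - <<'E'
from h import *
s=get_state(); P=s['position']; print(P,s['width'],s['gripper_force'])
im=get_image('side')[:,:,::-1]; t=cv2.convertScaleAbs(get_image('top')[:,:,::-1],alpha=1.8)
def f(n,a,x0,y0,w,h,K=6):
    g=cv2.resize(a[y0:y0+h,x0:x0+w],None,fx=K,fy=K,interpolation=cv2.INTER_CUBIC)
    u,v=proj(n,P); print(n,u,v); cv2.drawMarker(g,(int((u-x0)*K),int((v-y0)*K)),(255,0,255),0,14,1); return g
cv2.imwrite('pics/s5.png',np.hstack([f('side',im,310,110,66,95),f('top',t,370,170,66,95)]))
E
```

```text
[ 0.40050528 -0.3171255   0.01163006] 0.01878398568712049 0.0
side 358.2624487212812 154.47322673435383
top 403.5633759055968 232.39882520102717
```

View pics/s5.png

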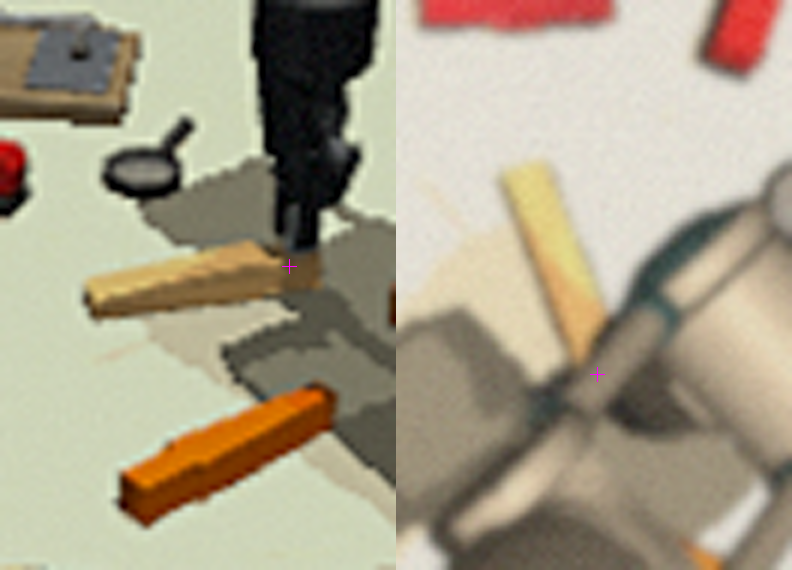

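The side view shows the fingertips ending at the wedge's top edge, crop (298,250), while the TCP projects lower at (288,265). So the tips seem to sit above or behind the tail. I'll check the calibration against known points.

```bash
python3 - <<'E'
from h import *
for uv in [(239.5,249.3),(316.9,260.7),(329.3,207.6)]: print(onz('side',*uv,.012)*1000)
print(proj('side',[.3413,-.4258,.1644]),'seen 380.5,103')
# wedge in both: silhouettes
K=6
def sil(f,x0,y0,x1,y1):
    im=cv2.imread(f); g=cv2.resize(im[y0:y1,x0:x1],None,fx=K,fy=K,interpolation=cv2.INTER_CUBIC)
    h=cv2.cvtColor(cv2.GaussianBlur(g,(5,5),0),cv2.COLOR_BGR2HSV); m=cv2.inRange(h,(8,75,30),(38,255,255))
    c=max(cv2.findContours(m,cv2.RETR_EXTERNAL,cv2.CHAIN_APPROX_NONE)[0],key=cv2.contourArea)
    return (c.reshape(-1,2)+.5)/K-.5+[x0,y0]
s=sil('pics/side1.png',318,142,370,172); print('side bbox',s.min(0),s.max(0))
lo=s[s[:,0]>s[:,0].max()-4]; print('tail end col range',lo.min(0),lo.max(0))
print('tail bottom near corner',onz('side',s[:,0].max()-1,lo[:,1].max(),.004)*1000)
no=s[s[:,0]<s[:,0].min()+3]; b=no[no[:,1].argmax()]; print('nose bottom',b,onz('side',*b,0)*1000)
b=s[s[:,1].argmax()]; print('lowest',b,onz('side',*b,0)*1000)
t=sil('pics/top1.png',382,192,415,240); r=cv2.minAreaRect(t.astype(np.float32)); 
for z in (0,.028): print('top corners',[ (onz('top',u,v,z)[:2]*1000).round().tolist() for u,v in cv2.boxPoints(r)])
for p in (0,1): print([ (calibration(n)['xyz']) for n in('top','side')][p])
E
```

```text
[700.73708145 235.78942326  12.        ]
[485.18640972 247.3458979   12.        ]
[476.38746091  20.84550617  12.        ]
(np.float64(378.22120932517385), np.float64(106.5039313971225)) seen 380.5,103
side bbox [323.75       149.41666667] [363.25 162.75]
tail end col range [359.41666667 149.41666667] [363.25 158.25]
tail bottom near corner [ 384.07267128 -304.22362239    4.        ]
nose bottom [325.75 162.75] [ 519.47804611 -257.72910485    0.        ]
lowest [325.75 162.75] [ 519.47804611 -257.72910485    0.        ]
top corners [[521.0, -258.0], [533.0, -289.0], [390.0, -342.0], [379.0, -312.0]]
top corners [[518.0, -254.0], [529.0, -284.0], [390.0, -336.0], [378.0, -306.0]]
[ 0.34217651 -0.01773878  1.55235179]
[0.40285462 0.90686075 0.73831402]
```

>>> apply_moves(
  steps=[0, 0, -0.2, 0, 0, 0, -0.4, 0, 0, 0, -0.4, 0],
)

```text
clock: 4.62
position: [0.3998, -0.3162, 0.0062]
ee_rot: [-0.0, 0.982, 0.186, -0.0]
contact_force: [-0.6, -0.0, -0.5]
width: 0.0186
gripper_force: 0.0
```

>>> apply_moves(
  steps=[0, 0, -0.2, 0, 0, 0, -0.3, 0, 0, 0, -0.3, 0],
)

```text
clock: 4.87
position: [0.3997, -0.3168, 0.0038]
ee_rot: [0.0, 0.982, 0.187, -0.0]
contact_force: [-1.8, 0.4, 5.4]
width: 0.0183
gripper_force: 2.5
```

Contact came at TCP z of about 4 mm. That fits the tips landing on the tail's top, about 21 mm above the reported TCP. I'll raise the arm, open, and go lower while watching the force.

>>> apply_moves(
  steps=[0, 0, 2, 0, 0, 0, 4, 0, 0, 0, 4, 0, 0, 0, 4, 0, 0, 0, 4, 0, 0, 0, 2, 0, 0, 0, 1, 0],
  jaw=85,
)

```text
clock: 5.45
position: [0.3992, -0.3154, 0.0118]
ee_rot: [-0.001, 0.982, 0.186, -0.001]
contact_force: [-0.4, 0.1, -0.4]
width: 0.0571
gripper_force: 0.0
```

>>> apply_moves(
  steps=[0, 0, -0.4, 0, 0, 0, -0.8, 0, 0, 0, -1.2, 0, 0, 0, -1.2, 0],
)

```text
clock: 5.78
position: [0.3998, -0.3161, 0.0009]
ee_rot: [-0.001, 0.982, 0.186, -0.0]
contact_force: [0.1, -0.1, -0.0]
width: 0.0565
gripper_force: 0.0
```

Now at TCP z 1 mm with no contact, so the tips aren't on the bench. Continuing down slowly.

>>> apply_moves(
  steps=[0, 0, -0.2, 0, 0, 0, -0.4, 0, 0, 0, -0.5, 0, 0, 0, -0.5, 0],
)

```text
clock: 6.12
position: [0.4001, -0.3164, -0.0034]
ee_rot: [0.0, 0.982, 0.186, 0.0]
contact_force: [0.1, 0.4, -0.6]
width: 0.057
gripper_force: 0.0
```

>>> apply_moves(
  steps=[0, 0, -0.2, 0, 0, 0, -0.4, 0, 0, 0, -0.5, 0, 0, 0, -0.5, 0],
)

```text
clock: 6.45
position: [0.3999, -0.3163, -0.0086]
ee_rot: [-0.0, 0.982, 0.186, -0.0]
contact_force: [0.1, -0.5, -0.3]
width: 0.0567
gripper_force: 0.0
```

>>> apply_moves(
  steps=[0, 0, -0.2, 0, 0, 0, -0.4, 0, 0, 0, -0.4, 0],
)

```text
clock: 6.7
position: [0.3999, -0.3162, -0.0128]
ee_rot: [-0.0, 0.982, 0.186, -0.0]
contact_force: [0.2, 0.0, 0.1]
width: 0.0571
gripper_force: 0.0
```

>>> apply_moves(
  steps=[0, 0, 0, 0, 0, 0, 0, 0, 0, 0, 0, 0, 0, 0, 0, 0, 0, 0, 0, 0, 0, 0, 0, 0],
  jaw=200,
  newtons=40,
)

```text
clock: 7.2
position: [0.4002, -0.3165, -0.0122]
ee_rot: [0.0, 0.982, 0.186, 0.0]
contact_force: [-0.6, 0.5, 1.7]
width: 0.0271
gripper_force: 43.9
```

Gripped at 27 mm, 44 N. Lifting and carrying it to the board's near edge.

>>> apply_moves(
  steps=[0, 0, 2, 0, 0, 0, 5, 3, 0, 2, 6.2, 9, 1, 5, 6.2, 15, 2, 8, 6.2, 21, 2, 11, 6.2, 27, 3, 14, 6.2, 33, 4, 17, 6.2, 39],
)

```text
clock: 7.87
position: [0.4394, -0.1449, 0.0494]
ee_rot: [-0.0, 0.863, 0.506, -0.0]
contact_force: [0.3, 0.6, -0.6]
width: 0.0267
gripper_force: 43.6
```

>>> apply_moves(
  steps=[0.6, 3, 0, 6, 1.2, 6, 0, 12, 1.8, 9, 0, 18, 2.5, 12, 0, 24, 3.1, 13.4, 0, 27, 3.1, 13.4, 0, 27, 3.1, 13.4, 0, 27],
)

```text
clock: 8.45
position: [0.4709, -0.012, 0.0494]
ee_rot: [0.0, 0.722, 0.692, -0.0]
contact_force: [0.1, -0.8, -0.4]
width: 0.0267
gripper_force: 43.6
```

```bash
cat > w.py <<'E'
from h import *
K=6
def sil(n,x0,y0,x1,y1,lo=(8,75,30),hi=(38,255,255)):
    im=get_image(n)[:,:,::-1].copy(); g=cv2.resize(im[y0:y1,x0:x1],None,fx=K,fy=K,interpolation=cv2.INTER_CUBIC)
    h=cv2.cvtColor(cv2.GaussianBlur(g,(5,5),0),cv2.COLOR_BGR2HSV); m=cv2.inRange(h,lo,hi)
    c=max(cv2.findContours(m,cv2.RETR_EXTERNAL,cv2.CHAIN_APPROX_NONE)[0],key=cv2.contourArea)
    return (c.reshape(-1,2)+.5)/K-.5+[x0,y0], im
E
python3 - <<'E'
from w import *
st=get_state(); print(st['position'],st['ee_rot'],st['width'],st['gripper_force'])
P=st['position'];a=2*np.arctan2(st['ee_rot'][2],st['ee_rot'][1]); d=np.array([np.cos(a),np.sin(a),0])
print('expected nose side px',proj('side',P+d*.132+[0,0,.02]),'tail',proj('side',P-d*.018+[0,0,.03]), np.degrees(a))
im=get_image('side')[:,:,::-1]; cv2.imwrite('pics/side2.png',im); cv2.imwrite('pics/top2.png',get_image('top')[:,:,::-1])
E
```

```text
[ 0.4709159  -0.01197954  0.04936015] [ 1.48153034e-05  7.21986453e-01  6.91907087e-01 -3.80593051e-04] 0.026702311430289425 43.56969863176346
expected nose side px (np.float64(326.1163165100842), np.float64(213.84004796178414)) tail (np.float64(333.6467653651015), np.float64(181.02208447050933)) 87.56253110454679
```

>>> apply_moves(
  steps=[0, 0, -2, 0, 0, 0, -3.5, 0, 0, 0, -4.2, 0, 0, 0, -4.6, 0, 0, 0, -4.7, 0, 0, 0, -4.7, 0],
)

```text
clock: 9.05
position: [0.4713, -0.013, 0.0027]
ee_rot: [0.0, 0.723, 0.691, 0.0]
contact_force: [-0.4, 0.7, -0.6]
width: 0.027
gripper_force: 43.5
```

```bash
python3 - <<'E'
from w import *
st=get_state(); print(st['position'],st['contact_force'],st['moment'],st['width'])
s,t=sil('top',270,195,330,225)
cv2.imwrite('pics/top3.png',t)
hsv=cv2.cvtColor(t,cv2.COLOR_BGR2HSV)
# print coarse V/S of region around near board edge, where wedge should lie
for y,x in [(i,j) for i in range(196,216,4) for j in (275,285,295,305,315)]: print((x,y),hsv[y,x].tolist(),end=' ')
for p in [[.479,.05,.035],[.465,.05,.035],[.48,.10,.035],[.465,.10,.035],[.48,.012,.012]]: print(p,np.round(proj('top',p),1))
E
```

```text
[ 0.47126465 -0.0129824   0.00273582] [-0.36372682  0.72053542 -0.62468247] [-0.06447269 -0.06563686 -0.00968804] 0.027011473168158842
(275, 196) [24, 91, 121] (285, 196) [26, 91, 121] (295, 196) [22, 78, 62] (305, 196) [21, 50, 107] (315, 196) [20, 54, 122] (275, 200) [22, 96, 122] (285, 200) [22, 97, 123] (295, 200) [38, 38, 54] (305, 200) [19, 57, 111] (315, 200) [20, 52, 123] (275, 204) [17, 107, 122] (285, 204) [25, 90, 122] (295, 204) [27, 46, 56] (305, 204) [19, 62, 99] (315, 204) [19, 55, 111] (275, 208) [27, 21, 121] (285, 208) [27, 97, 123] (295, 208) [20, 64, 80] (305, 208) [18, 68, 75] (315, 208) [17, 62, 95] (275, 212) [19, 16, 124] (285, 212) [21, 35, 116] (295, 212) [22, 57, 80] (305, 212) [20, 106, 103] (315, 212) [15, 49, 63] [0.479, 0.05, 0.035] [301.2 207.1]
[0.465, 0.05, 0.035] [301.1 211.1]
[0.48, 0.1, 0.035] [287.1 206.5]
[0.465, 0.1, 0.035] [286.9 210.7]
[0.48, 0.012, 0.012] [312.1 207.7]
```

>>> apply_moves(
  steps=[0, 0, -0.1, 0, 0, 0, -0.2, 0, 0, 0, -0.2, 0],
)

```text
clock: 9.35
position: [0.4713, -0.0125, 0.0009]
ee_rot: [0.0, 0.722, 0.691, 0.0]
contact_force: [-0.1, 0.0, -1.8]
width: 0.0272
gripper_force: 43.5
```

>>> apply_moves(
  steps=[0, 0, 0, 0, 0, 0, 0, 0, 0, 0, 0, 0, 0, 0, 0, 0, 0, 0, 0, 0, 0, 0, 0, 0, 0, 0, 0, 0],
  jaw=0,
)

```text
clock: 9.93
position: [0.4711, -0.0124, 0.0007]
ee_rot: [0.0, 0.722, 0.691, 0.0]
contact_force: [-1.0, -0.2, -0.2]
width: 0.0853
gripper_force: 0.0
```

>>> apply_moves(
  steps=[0, 0, 4, 0, 0, 0, 8, 0, -3, -3, 9, 0, -6, -7, 9, 0, -9, -11, 9, 0, -10, -15, 9, 0, -10, -18, 9, 0, -10, -18, 9, 0],
)

```text
clock: 10.6
position: [0.3711, -0.1989, 0.0914]
ee_rot: [0.003, 0.724, 0.689, -0.001]
contact_force: [-0.6, -0.1, -0.1]
width: 0.0851
gripper_force: 0.0
```

```bash
python3 - <<'E'
from w import *
a=get_image('side')[:,:,::-1]; t=get_image('top')[:,:,::-1]; cv2.imwrite('pics/side4.png',a); cv2.imwrite('pics/top4.png',t)
f=lambda g,x0,y0,w,h,K:cv2.resize(g[y0:y0+h,x0:x0+w],(w*K,h*K),interpolation=cv2.INTER_CUBIC)
cv2.imwrite('pics/s6.png',np.hstack([f(a,270,175,78,95,5),cv2.convertScaleAbs(f(t,262,175,78,95,5),alpha=1.8)]))
E
```

```text
(no output)
```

View pics/s6.png

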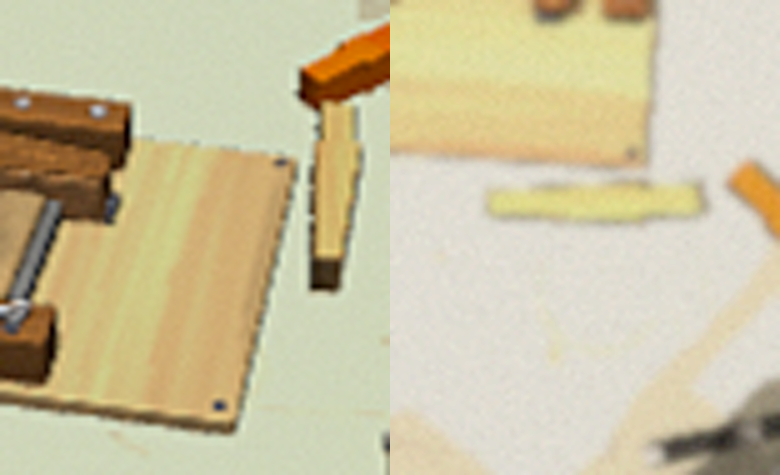

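The wedge is now flat beside the board, with its nose at crop (488,203), towards +y, and its tail at (705,200). I'll measure its pose and check which side is slanted.

```bash
python3 - <<'E'
from h import *
K=6
im=cv2.imread('pics/top4.png'); x0,y0,x1,y1=355-78,209,405,224
x0,x1=275,412-3
x0,y0,x1,y1=276,209,406,222
x0,y0,x1,y1=278,208,404-0,222
x0,y0,x1,y1=278,208,330,224
x1=262+78
g=cv2.resize(im[y0:y1,x0:x1],None,fx=K,fy=K,interpolation=cv2.INTER_CUBIC)
h=cv2.cvtColor(cv2.GaussianBlur(g,(5,5),0),cv2.COLOR_BGR2HSV); m=cv2.inRange(h,(18,55,30),(38,255,255))
c=max(cv2.findContours(m,cv2.RETR_EXTERNAL,cv2.CHAIN_APPROX_NONE)[0],key=cv2.contourArea)
c=(c.reshape(-1,2)+.5)/K-.5+[x0,y0]; print(c.min(0),c.max(0))
p=np.array([onz('top',u,v,.028)[:2]*1000 for u,v in c]); print(p.min(0),p.max(0))
Y=np.arange(p[:,1].min()+4,p[:,1].max(),6); R=[]
for y in Y:
    q=p[abs(p[:,1]-y)<2][:,0]; R.append((y,q.min(),q.max(),q.max()-q.min()))
R=np.array(R); print(R.round(1))
y1_=p[:,1].max(); T=R[:,0]>p[:,1].min()+48; T&=R[:,0]<y1_-8
for k in(1,2): print('edge slope deg',np.degrees(np.polyfit(R[T,0],R[T,k],1)[0]))
t=R[:,0]<p[:,1].min()+36; print('tail centre',R[t,0].mean(),(R[t,1]+R[t,2]).mean()/2)
E
```

```text
[281.08333333 210.58333333] [324.25       219.08333333]
[438.02788061 -32.32304613] [468.18509689 120.88141963]
[[-28.3 445.7 465.8  20.1]
 [-22.3 444.3 466.4  22. ]
 [-16.3 444.2 465.6  21.4]
 [-10.3 444.  465.4  21.4]
 [ -4.3 443.2 465.8  22.5]
 [  1.7 443.1 465.1  22. ]
 [  7.7 441.1 466.6  25.5]
 [ 13.7 438.  467.7  29.6]
 [ 19.7 439.  467.6  28.5]
 [ 25.7 438.3 466.8  28.5]
 [ 31.7 438.7 466.1  27.3]
 [ 37.7 438.6 465.3  26.7]
 [ 43.7 439.  464.5  25.5]
 [ 49.7 438.8 463.8  25. ]
 [ 55.7 438.7 463.6  25. ]
 [ 61.7 438.5 463.5  24.9]
 [ 67.7 438.9 462.7  23.8]
 [ 73.7 438.8 461.9  23.1]
 [ 79.7 439.8 461.2  21.4]
 [ 85.7 440.2 461.   20.8]
 [ 91.7 440.6 459.7  19. ]
 [ 97.7 440.5 458.9  18.4]
 [103.7 440.9 458.7  17.9]
 [109.7 440.7 458.6  17.9]
 [115.7 440.6 457.8  17.2]]
edge slope deg 1.5553907614988196
edge slope deg -5.797334015291714
tail centre -13.323046128071283 454.8789089070992
```

The taper totals 7.35°. The +x edge and the tail agree with the flat side facing the board, so the wedge is right way up with its nose yaw about 95.8°. Gripping the tail at (456, -14).

>>> apply_moves(
  steps=[3, 4, 0, 4, 6, 8, 0, 8, 8, 12, -1, 8, 8.5, 15, -2, 8, 8.5, 17.8, -3, 8, 8.5, 17.8, -3, 8, 8.5, 17.8, -3, 8, 8.5, 17.8, -3, 8],
  jaw=95,
)

```text
clock: 11.37
position: [0.4556, -0.0132, 0.0605]
ee_rot: [-0.0, 0.671, 0.741, -0.0]
contact_force: [-0.2, -0.7, 0.2]
width: 0.0535
gripper_force: 0.0
```

>>> apply_moves(
  steps=[0, 0, -2, 0, 0, 0, -3.5, 0, 0, 0, -4.5, 0, 0, 0, -5.5, 0, 0, 0, -6.2, 0, 0, 0, -6.8, 0, 0, 0, -7.2, 0, 0, 0, -7.3, 0],
)

```text
clock: 12.03
position: [0.4559, -0.0148, -0.0127]
ee_rot: [-0.0, 0.673, 0.74, -0.0]
contact_force: [1.1, 0.1, -0.1]
width: 0.0538
gripper_force: 0.0
```

>>> apply_moves(
  steps=[0, 0, 0, 0, 0, 0, 0, 0, 0, 0, 0, 0, 0, 0, 0, 0, 0, 0, 0, 0, 0, 0, 0, 0],
  jaw=215,
  newtons=40,
)

```text
clock: 12.53
position: [0.4566, -0.0145, -0.0118]
ee_rot: [0.001, 0.672, 0.74, 0.0]
contact_force: [0.6, -0.3, 4.4]
width: 0.0211
gripper_force: 40.3
```

Gripped at 21 mm with yaw 95.5°. Lifting and turning it to the slot direction, yaw -2.4°.

>>> apply_moves(
  steps=[0, 0, 2, 0, 0, 0, 4.5, 0, -0.5, 1, 6.3, -7, -1, 3, 6.3, -14, -1.5, 5, 6.3, -21, -2.3, 7.7, 6.3, -28, -2.3, 7.7, 6.3, -35, -2.3, 7.7, 6.3, -42],
)

```text
clock: 13.2
position: [0.4317, 0.064, 0.0503]
ee_rot: [-0.0, 0.894, 0.448, -0.001]
contact_force: [-0.1, -0.1, -1.5]
width: 0.0211
gripper_force: 39.7
```

>>> apply_moves(
  steps=[0, 0, 0, -7, 0, 0, 0, -14, 0, 0, 0, -21, 0, 0, 0, -28, 0, 0, 0, -35, 0, 0, 0, -42, 0, 0, 0, -49, 0, 0, 0, -56],
)

```text
clock: 13.87
position: [0.4324, 0.0627, 0.0502]
ee_rot: [-0.0, 1.0, -0.025, -0.001]
contact_force: [0.6, -0.8, -1.8]
width: 0.0209
gripper_force: 39.6
```

>>> apply_moves(
  steps=[0, 0, -1, 0, 0, 0, -2.5, 0, 0, 0, -3.5, 0, 0, 0, -4, 0, 0, 0, -4, 0],
)

```text
clock: 14.28
position: [0.4317, 0.0626, 0.0095]
ee_rot: [0.0, 1.0, -0.022, -0.002]
contact_force: [0.2, -0.2, -1.6]
width: 0.0206
gripper_force: 39.6
```

```bash
cat > n.py <<'E'
from w import *
st=get_state(); P=st['position']; q=st['ee_rot']; a=2*np.arctan2(q[2],q[1]); print(P*1000,np.degrees(a),st['width'],st['contact_force'])
t=get_image('top')[:,:,::-1].copy(); cv2.imwrite('pics/top5.png',t)
x0,y0,x1,y1=280,170,325,212; K=8
g=cv2.resize(t[y0:y1,x0:x1],None,fx=K,fy=K,interpolation=cv2.INTER_CUBIC)
b=cv2.resize(cv2.imread('pics/top0.png')[y0:y1,x0:x1],None,fx=K,fy=K,interpolation=cv2.INTER_CUBIC)
d=np.max(cv2.absdiff(cv2.GaussianBlur(g,(9,9),0),cv2.GaussianBlur(b,(9,9),0)),axis=2)
e=np.array([np.cos(a),np.sin(a)]); n=np.array([-e[1],e[0]]); z=float(sys.argv[1]) if len(sys.argv)>1 else .044
# difference sampled along wedge frame at height z
from scipy.ndimage import map_coordinates
def samp(p): u,v=proj('top',[*p,z]); return map_coordinates(g.max(2).astype(float),[[ (v-y0+.5)*K-.5],[(u-x0+.5)*K-.5]],order=1)[0], map_coordinates(d.astype(float),[[(v-y0+.5)*K-.5],[(u-x0+.5)*K-.5]],order=1)[0]
for s in (90,105,115,122,127,131,135,139): 
    print(s,[f'{samp(P[:2]+e*s/1000+n*l/1000)[1]:.0f}' for l in range(-24,17,2)])
E
sed -i '1i import sys' n.py; python3 n.py .044
```

```text
[431.67461305  62.64572054   9.46436899] -2.5207017911073586 0.020596508239855624 [ 0.22764413 -0.15980849 -1.63439158]
90 ['38', '43', '48', '49', '44', '34', '21', '11', '8', '9', '9', '8', '8', '7', '9', '12', '13', '9', '7', '6', '5']
105 ['30', '43', '53', '50', '40', '30', '24', '22', '20', '19', '21', '22', '21', '18', '16', '13', '9', '7', '6', '6', '5']
115 ['28', '42', '50', '51', '45', '34', '22', '16', '14', '13', '16', '19', '20', '17', '15', '13', '10', '7', '6', '4', '4']
122 ['26', '38', '50', '55', '51', '38', '23', '16', '16', '15', '16', '16', '17', '16', '14', '12', '8', '6', '5', '6', '6']
127 ['25', '41', '50', '53', '50', '40', '26', '18', '16', '14', '14', '16', '18', '20', '20', '14', '9', '5', '6', '8', '7']
131 ['21', '34', '44', '48', '48', '41', '28', '19', '15', '12', '12', '14', '16', '17', '15', '12', '9', '6', '5', '4', '4']
135 ['18', '23', '27', '30', '30', '26', '21', '17', '13', '10', '9', '11', '13', '14', '12', '8', '6', '5', '4', '3', '5']
139 ['9', '9', '9', '10', '11', '12', '12', '11', '10', '9', '9', '8', '6', '5', '7', '10', '8', '6', '3', '4', '5']
```

>>> apply_moves(
  steps=[0, 0, -0.3, 0, 0, 0, -0.6, 0, 0, 0, -0.7, 0, 0, 0, -0.7, 0],
)

```text
clock: 14.67
position: [0.433, 0.0626, 0.0036]
ee_rot: [0.0, 1.0, -0.022, -0.0]
contact_force: [0.1, 0.6, -0.9]
width: 0.0211
gripper_force: 39.6
```

>>> apply_moves(
  steps=[0.6, 0, 0, 0, 1.2, 0, 0, 0, 1.7, -0.05, 0, 0, 2.2, -0.1, 0, 0, 2.5, -0.1, 0, 0, 2.5, -0.1, 0, 0],
)

```text
clock: 15.17
position: [0.449, 0.0623, 0.0018]
ee_rot: [-0.0, 1.0, -0.022, -0.009]
contact_force: [-13.7, 1.4, 2.4]
width: 0.0211
gripper_force: 40.1
```

The nose touched a block end at 13.7 N. Backing off and measuring the slot opening more closely.

>>> apply_moves(
  steps=[-1, 0, 0.1, 0, -2, 0, 0.2, 0, -2.3, 0, 0.2, 0],
)

```text
clock: 15.42
position: [0.4341, 0.0616, 0.0058]
ee_rot: [0.0, 1.0, -0.022, -0.0]
contact_force: [-1.3, 0.4, -0.9]
width: 0.0212
gripper_force: 39.6
```

```bash
python3 - <<'E'
from h import *
from scipy.ndimage import map_coordinates
st=get_state(); print(st['position']*1000,st['ee_rot'],st['contact_force'],st['width'])
new=get_image('top')[:,:,::-1].copy(); cv2.imwrite('pics/top6.png',new)
for nm,im in(('t0',cv2.imread('pics/top0.png')),('now',new)):
    S=cv2.cvtColor(im,cv2.COLOR_BGR2HSV).astype(float)
    for x in (560,570,578,584,590,600,620,640,660):
        off=-(x-581)*.0419
        if nm=='now' and x>600: continue
        l=[]
        for y in range(30,76,2):
            u,v=proj('top',[x/1000,(y+off)/1000,.046]); r,gg=[map_coordinates(im[:,:,k].astype(float),[[v],[u]],order=1)[0] for k in(2,0)]
            l.append(f'{r:.0f}/{gg:.0f}')
        print(nm,x,' '.join(l))
E
```

```text
[434.07289212  61.56195221   5.7930389 ] [ 7.80088474e-05  9.99759108e-01 -2.19474515e-02 -1.68367541e-04] [-1.29093898  0.40616316 -0.8606744 ] 0.021183184510219076
t0 560 128/88 128/88 129/89 129/88 129/87 129/88 129/88 128/89 129/89 130/89 130/89 129/89 129/89 129/89 130/90 130/90 130/89 129/89 127/89 128/89 128/89 128/89 128/90
t0 570 128/91 128/91 128/90 128/89 127/89 127/89 128/89 128/89 127/89 129/89 129/89 128/89 128/88 127/87 129/89 130/91 130/91 129/91 127/87 126/86 126/87 126/87 127/87
t0 578 99/66 100/67 102/67 104/68 108/72 113/75 117/77 122/81 126/85 128/88 130/90 128/88 128/88 130/89 128/89 125/86 121/83 118/80 113/77 107/74 99/69 93/65 87/63
t0 584 85/39 84/37 87/40 90/43 94/47 99/52 105/58 112/66 118/74 123/80 126/85 124/82 121/79 116/75 111/71 105/66 97/60 88/55 82/49 77/44 73/42 70/40 68/37
t0 590 98/38 100/39 102/40 104/41 104/43 104/45 107/54 111/63 118/72 123/78 125/81 123/79 118/75 108/67 98/59 88/52 81/45 76/40 77/38 81/36 85/35 89/34 93/35
t0 600 115/91 112/79 109/66 108/54 107/47 106/47 108/52 111/60 115/68 119/74 119/74 116/71 106/63 97/57 89/53 83/47 77/41
[... 780 characters left out ...]
/84 121/85 122/85 122/84 122/85 123/86 123/86 124/86 124/85 123/83
now 578 95/62 96/62 97/63 99/64 103/66 107/70 115/76 119/80 123/84 123/84 123/83 123/82 123/82 123/84 121/83 118/80 117/78 115/77 109/74 103/71 95/65 88/61 82/58
now 584 82/40 85/41 86/41 87/41 91/45 95/49 101/56 107/64 115/72 119/77 122/80 121/79 118/76 113/73 108/69 101/63 93/57 86/52 79/47 73/42 68/40 65/37 64/36
now 590 96/37 98/39 98/39 98/38 99/40 100/42 103/51 107/59 114/69 119/74 120/76 117/74 111/70 104/64 96/57 87/51 79/45 73/40 73/36 77/34 82/35 87/36 90/35
now 600 110/88 107/76 104/64 102/52 101/45 102/45 104/50 107/58 112/66 117/73 114/72 110/69 101/62 92/56 84/50 78/42 72/35 75/34 79/33 87/34 94/35 100/37 105/39
```

The cheek's face is at y of about 43, so the slot centre is 54.5 and the nose caught the cheek. Shifting +2.7 mm in y and retrying.

>>> apply_moves(
  steps=[0, 0.27, -0.1, 0, 0.4, 0.26, -0.2, 0, 0.8, 0.24, -0.2, 0, 1.2, 0.22, -0.2, 0, 1.6, 0.2, -0.2, 0, 1.8, 0.19, -0.2, 0, 2, 0.18, -0.2, 0, 2, 0.18, -0.2, 0],
)

```text
clock: 16.13
position: [0.4493, 0.0636, 0.0023]
ee_rot: [-0.0, 1.0, -0.022, -0.006]
contact_force: [-9.4, 0.3, 1.0]
width: 0.0211
gripper_force: 40.0
```

```bash
python3 - <<'E'
from h import *
st=get_state(); print(st['position']*1000,st['ee_rot'],st['contact_force'],st['moment'])
im=get_image('top')[:,:,::-1].copy(); cv2.imwrite('pics/top7.png',im)
o=cv2.imread('pics/top0.png')
from scipy.ndimage import map_coordinates
for z in (.043,):
  for x in (545,555,565,572,578,582,586,592):
    off=-(x-581)*.0419; l=[]
    for y in range(30,76,2):
        u,v=proj('top',[x/1000,(y+off)/1000,z]); f=lambda I,k:map_coordinates(I[:,:,k].astype(float),[[v],[u]],order=1)[0]
        l.append(f'{f(im,2):.0f}/{f(im,2)-f(o,2)+4:.0f}')
    print(x,' '.join(l))
E
```

```text
[449.29536589  63.62037527   2.2574299 ] [-5.18394064e-05  9.99734281e-01 -2.21936817e-02 -6.22932299e-03] [-9.38711979  0.30563195  1.03067895] [ 0.0323448   1.20586828 -0.06706533]
545 111/-14 108/-17 104/-21 98/-27 95/-30 94/-31 100/-25 108/-19 113/-12 118/-7 121/-3 122/-3 120/-6 120/-7 119/-7 119/-5 118/-5 116/-8 115/-9 117/-8 119/-6 120/-4 120/-4
555 117/-9 110/-16 101/-25 95/-30 90/-34 92/-32 97/-27 106/-17 114/-10 121/-4 123/-2 124/-1 124/-1 123/-2 122/-3 120/-5 117/-8 119/-6 121/-3 122/-2 123/-2 123/-1 123/-1
565 118/-8 111/-15 102/-24 93/-33 84/-41 86/-39 90/-35 101/-24 111/-14 118/-7 122/-3 122/-2 123/-2 123/-2 122/-4 121/-5 121/-4 121/-3 121/-3 122/-3 123/-2 123/-1 123/-0
572 118/-5 113/-9 104/-19 96/-27 90/-32 88/-34 88/-36 99/-25 111/-13 117/-8 122/-4 123/-1 123/-1 120/-4 119/-6 118/-8 119/-7 120/-5 120/-2 121/0 120/0 119/0 118/-0
578 94/-4 89/-10 85/-15 82/-20 80/-26 82/-28 88/-26 97/-22 107/-16 115/-10 122/-4 122/-3 122/-2 123/-4 120/-6 113/-8 112/-7 111/-5 110/-2 107/-0 99/-0 92/-1 85/-2
582 75/-1 73/-3 73/-5 75/-8 77/-12 80/-14 91/-13 100/-11 108/-9 114/-7 118/-6 119/-4 118/-2 115/-4 111/-5 107/-6 102/-5 97/-3 91/-2 84/-1 76/-1 69/-1 66/2
586 87/1 86/2 87/1 87/-1 89/-2 92/-3 98/-2 103/-2 109/-4 113/-5 114/-7 113/-7 111/-6 107/-4 102/-2 95/-1 88/1 81/2 76/2 72/1 71/0 69/0 70/0
592 96/-1 96/-1 97/-1 98/-2 100/-2 102/-1 104/-0 108/0 112/-1 116/-3 116/-4 113/-5 107/-6 99/-3 92/-0 84/0 76/0 72/0 72/-1 77/-2 83/-2 90/-1 94/0
```

Still blocked at the same x. I'll back off, shift another 2 mm towards the jaw, which can slide freely, and try again.

>>> apply_moves(
  steps=[-1, 0, 0.05, 0, -1.2, 0.2, 0.1, 0, -1.2, 0.2, 0.1, 0, -0.8, 0.2, 0.05, 0, -0.4, 0.2, 0, 0, 0, 0.18, 0, 0, 0.2, 0.17, 0, 0, 0.2, 0.17, 0, 0],
)

```text
clock: 16.85
position: [0.4586, 0.065, 0.0037]
ee_rot: [0.0, 1.0, -0.022, 0.001]
contact_force: [-0.6, -0.5, -1.0]
width: 0.0212
gripper_force: 39.7
```

It's in, with no contact. Sliding on along the slot axis.

>>> apply_moves(
  steps=[0.4, -0.02, 0, 0, 0.8, -0.03, 0, 0, 1.2, -0.05, 0, 0, 1.6, -0.07, 0, 0, 2, -0.08, 0, 0, 2.4, -0.1, 0, 0, 2.4, -0.1, 0, 0],
)

```text
clock: 17.43
position: [0.4826, 0.064, 0.0037]
ee_rot: [0.0, 1.0, -0.022, 0.001]
contact_force: [1.1, 0.1, -0.7]
width: 0.0211
gripper_force: 39.7
```

>>> apply_moves(
  steps=[0, 0, -0.1, 0, 0, 0, -0.2, 0, 0, 0, -0.3, 0, 0, 0, -0.3, 0],
)

```text
clock: 17.77
position: [0.4806, 0.0641, 0.0004]
ee_rot: [0.0, 1.0, -0.022, -0.0]
contact_force: [0.3, 0.9, -0.6]
width: 0.0211
gripper_force: 39.7
```

>>> apply_moves(
  steps=[0, 0, -0.1, 0, 0, 0, -0.2, 0, 0, 0, -0.2, 0],
)

```text
clock: 18.02
position: [0.481, 0.0641, 0.0]
ee_rot: [0.0, 1.0, -0.022, 0.0]
contact_force: [-2.8, -0.2, 10.8]
width: 0.0209
gripper_force: 41.4
```

Seated on the board. Easing off the downward force, releasing and lifting clear.

>>> apply_moves(
  steps=[0, 0, 0.2, 0, 0, 0, 0.2, 0, 0, 0, 0.2, 0],
)

```text
clock: 18.27
position: [0.4811, 0.0641, 0.0007]
ee_rot: [0.0, 1.0, -0.022, 0.0]
contact_force: [1.4, 0.4, -0.6]
width: 0.0215
gripper_force: 39.8
```

>>> apply_moves(
  steps=[0, 0, 0, 0, 0, 0, 0, 0, 0, 0, 0, 0, 0, 0, 1, 0, 0, 0, 3, 0, 0, 0, 5, 0],
  jaw=130,
)

```text
clock: 18.77
position: [0.4803, 0.0641, 0.0505]
ee_rot: [0.0, 1.0, -0.022, -0.001]
contact_force: [0.2, -0.7, -0.7]
width: 0.0413
gripper_force: 0.0
```

>>> apply_moves(
  steps=[-2, 0.1, 0, 0, -5, 0.2, 0, 0, -6, 0.2, 0, 0, -6, 0.2, 0, 0, -6, 0.2, -3, 0, -6, 0.2, -5, 0, -6, 0.2, -5.5, 0, -6, 0.2, -5.5, 0],
  jaw=255,
)

```text
clock: 19.43
position: [0.4212, 0.066, -0.0056]
ee_rot: [0.0, 1.0, -0.022, -0.001]
contact_force: [-0.3, 1.0, -0.6]
width: -0.0001
gripper_force: 0.0
```

```bash
cat > p.py <<'E'
from h import *
from scipy.ndimage import map_coordinates
import sys
st=get_state(); print(st['position']*1000,st['contact_force'],st['width'])
im=get_image('top')[:,:,::-1].copy(); cv2.imwrite('pics/'+sys.argv[1],im); o=cv2.imread('pics/top0.png')
f=lambda I,u,v,k:map_coordinates(I[:,:,k].astype(float),[[v],[u]],order=1)[0]
for x in range(440,700,12):
    off=-(x-581)*.0419; l=[]
    for y in range(34,82,3):
        u,v=proj('top',[x/1000,(y+off)/1000,.042]); l.append(f'{f(im,u,v,2):.0f}/{f(im,u,v,0):.0f}/{f(im,u,v,2)-f(o,u,v,2)+4:.0f}')
    print(x,' '.join(l))
E
python3 p.py top8.png
```

```text
[421.18908498  65.97090754  -5.56275765] [-0.32080809  1.04626055 -0.63274458] -5.455547128157675e-05
440 88/69/-35 92/73/-32 111/87/-14 120/95/-6 123/98/-0 123/98/-0 123/98/-1 123/97/-2 123/98/-2 125/98/-0 123/99/-1 123/98/-2 123/97/-3 122/97/-2 123/98/-2 123/99/-3
452 88/70/-36 85/67/-40 104/82/-20 115/90/-9 120/93/-4 121/94/-4 121/94/-2 122/96/-0 121/96/-3 121/95/-3 121/94/-3 121/95/-3 121/95/-3 120/94/-5 121/95/-4 122/96/-3
464 84/63/-40 83/62/-42 93/70/-32 105/80/-20 110/84/-14 111/85/-14 110/85/-16 109/84/-14 109/84/-15 110/84/-14 111/84/-13 111/84/-14 111/84/-16 110/84/-14 111/85/-14 112/86/-13
476 78/59/-28 75/58/-33 83/64/-27 93/70/-19 95/72/-16 98/73/-16 97/72/-18 97/74/-19 98/74/-19 97/73/-20 96/74/-22 98/74/-21 98/75/-20 97/74/-20 97/74/-17 97/74/-15
488 72/53/-52 69/51/-56 68/51/-56 73/56/-50 74/56/-49 75/57/-49 75/57/-50 75/57/-49 76/58/-48 75/56/-49 75/56/-50 77/59/-48 78/59/-47 77/58/-48 75/58/-50 75/58/-50
500 109/68/-16 109/67/-15 96/57/-31 83/49/-44 78/49/-48 88/58/-38 105/68/-20 113/71/-12 115/71/-9 115/72/-11 114/73/-11 114/74/-11 114/74/-12 113/72/-11 114/73/-10
[... 1818 characters left out ...]
106/68/-1 96/60/0 84/48/1 76/38/1 83/34/-1 91/34/-0 95/35/-0 96/35/0 98/35/1 97/36/0 93/34/0
656 97/50/0 100/41/1 102/43/0 103/50/0 102/56/1 95/54/-1 82/47/-2 75/40/0 78/34/-0 87/34/-0 94/36/0 96/37/1 94/36/-0 94/37/1 91/35/0 88/34/-0
668 100/41/0 103/43/1 104/47/2 102/53/2 102/59/3 96/59/3 89/54/-0 85/47/0 86/40/1 91/37/1 97/39/1 96/36/0 95/38/2 91/34/0 88/32/-1 88/33/-2
680 121/82/-3 122/82/-0 123/84/0 123/83/1 124/85/-1 124/84/-1 122/83/-1 120/82/-2 120/82/-1 118/79/-1 119/78/0 118/77/1 118/77/1 118/77/1 118/77/2 116/76/-1
692 122/101/-1 124/101/1 123/100/-1 123/101/-0 123/101/-1 122/101/-2 123/101/-3 123/100/-2 121/100/-1 120/98/-1 118/96/-1 119/96/-0 119/97/0 118/94/-1 117/92/1 119/93/0
```

The wedge sits in the slot with its nose about 30 mm deep. Pushing its tail end with the shut fingers.

>>> apply_moves(
  steps=[1, 0.04, 0.25, 0, 2, -0.02, 0.25, 0, 2.6, -0.05, 0.25, 0, 3, -0.06, 0.25, 0, 3.4, -0.08, 0.25, 0, 3.8, -0.1, 0.25, 0, 4.2, -0.11, 0.25, 0, 4.6, -0.13, 0.25, 0],
)

```text
clock: 20.15
position: [0.4671, 0.0648, -0.0019]
ee_rot: [0.0, 1.0, -0.022, -0.0]
contact_force: [0.2, -0.9, 0.1]
width: -0.0001
gripper_force: 0.2
```

>>> apply_moves(
  steps=[0.3, -0.01, 0, 0, 0.6, -0.03, 0, 0, 0.9, -0.04, 0, 0, 1.2, -0.05, 0, 0, 1.5, -0.06, 0, 0, 1.5, -0.06, 0, 0],
)

```text
clock: 20.65
position: [0.4831, 0.0641, -0.0018]
ee_rot: [0.0, 1.0, -0.022, 0.001]
contact_force: [0.5, 0.0, 0.1]
width: -0.0001
gripper_force: 0.0
```

>>> apply_moves(
  steps=[0.2, -0.01, 0, 0, 0.4, -0.02, 0, 0, 0.6, -0.03, 0, 0, 0.8, -0.03, 0, 0, 0.8, -0.03, 0, 0],
)

```text
clock: 21.07
position: [0.4908, 0.0639, -0.0018]
ee_rot: [0.0, 1.0, -0.022, 0.0]
contact_force: [0.4, -0.7, -0.3]
width: 0.0001
gripper_force: 0.0
```

>>> apply_moves(
  steps=[0.2, -0.01, 0, 0, 0.4, -0.02, 0, 0, 0.6, -0.03, 0, 0, 0.6, -0.03, 0, 0],
)

```text
clock: 21.4
position: [0.4968, 0.0636, -0.0018]
ee_rot: [0.0, 1.0, -0.022, 0.0]
contact_force: [0.1, 0.7, -0.3]
width: 0.0002
gripper_force: 0.1
```

```bash
python3 p.py top9.png | awk '$1>=476 || NR==1' | awk 'NR==1||($1>=488&&$1<=512)||($1>=590 && $1<=680)'
```

```text
[496.7536068   63.58581226  -1.84072882] [ 0.11640369  0.74588013 -0.32448591] 0.00015938316244548713
488 61/46/-64 47/38/-78 39/31/-85 43/34/-80 45/36/-78 43/35/-80 43/34/-82 42/33/-83 40/30/-84 41/30/-84 43/33/-82 49/37/-76 54/41/-70 58/45/-67 59/46/-66 53/41/-72
500 62/53/-63 62/54/-62 68/55/-58 75/58/-51 78/59/-48 80/61/-46 81/61/-44 78/59/-46 78/60/-47 78/60/-48 79/60/-46 79/60/-46 78/60/-47 79/62/-46 77/60/-47 76/58/-51
512 50/47/-76 64/54/-61 82/64/-43 94/72/-31 97/75/-26 97/75/-28 99/74/-27 99/75/-25 99/76/-25 99/76/-25 99/76/-26 99/75/-26 98/75/-27 100/77/-26 98/75/-26 98/75/-27
596 90/52/-12 93/42/-9 94/42/-10 97/49/-10 103/56/-11 108/62/-10 110/66/-6 112/69/9 109/68/24 108/69/34 100/64/30 91/53/14 85/44/-4 85/39/-14 86/39/-19 86/38/-25
608 100/51/-1 102/44/1 104/47/0 110/57/-0 117/67/0 121/72/1 123/73/8 123/73/22 121/75/34 116/73/39 104/63/28 91/47/5 87/35/-7 89/33/-13 90/33/-19 92/36/-17
620 98/36/0 99/36/-3 98/42/-7 103/56/-8 115/70/-2 122/76/5 123/75/16 122/74/30 118/71/39 110/65/36 98/53/18 91/42/3 92/36/-3 91/34/-10 90/33/-17 89/33/-18
632 97/35/-1 98/37/-1 98/41/-5 97/48/-11 110/63/-2 118/72/9 122/74/22 121/74/34 117/72/41 109/66/34 97/49/13 92/38/1 93/35/-4 92/33/-4 91/32/-4 92/36/-2
644 98/42/-1 104/41/1 102/43/-1 104/51/-2 111/63/1 118/72/11 122/75/26 121/74/38 111/68/36 96/54/12 89/42/-2 90/36/-4 94/34/-2 94/35/-3 90/34/-7 89/33/-4
656 96/50/-0 98/42/-1 102/46/1 107/56/4 111/67/9 111/72/16 106/70/21 100/65/25 92/55/14 91/45/3 93/39/-1 95/37/-0 96/38/2 95/35/2 93/35/2 89/32/0
668 98/39/-1 102/43/1 105/49/4 109/59/9 114/69/15 109/70/15 100/62/10 89/53/5 85/46/1 89/42/-1 94/40/-2 96/39/-0 97/39/4 96/39/6 92/37/3 88/35/-1
680 123/84/-1 122/83/-0 123/83/0 124/82/1 123/84/-1 122/84/-3 122/83/-1 121/83/-0 120/82/-1 118/79/-1 117/77/-1 116/75/-1 114/74/-3 113/73/-4 112/72/-4 114/74/-4
```

The nose is at x of about 651, depth about 68 mm, and the jaw has begun to slide. Keep pushing in small steps.

>>> apply_moves(
  steps=[0.2, -0.01, 0, 0, 0.4, -0.02, 0, 0, 0.6, -0.03, 0, 0, 0.6, -0.03, 0, 0],
)

```text
clock: 21.78
position: [0.5028, 0.0633, -0.0019]
ee_rot: [0.0, 1.0, -0.022, 0.0]
contact_force: [-0.2, 0.0, 0.1]
width: -0.0001
gripper_force: 0.2
```

>>> apply_moves(
  steps=[0.2, -0.01, 0, 0, 0.4, -0.02, 0, 0, 0.6, -0.02, 0, 0, 0.6, -0.02, 0, 0],
)

```text
clock: 22.12
position: [0.509, 0.063, -0.0018]
ee_rot: [0.0, 1.0, -0.022, 0.001]
contact_force: [-0.4, 0.3, 0.6]
width: 0.0001
gripper_force: 0.1
```

>>> apply_moves(
  steps=[0.2, -0.01, 0, 0, 0.4, -0.02, 0, 0, 0.5, -0.02, 0, 0, 0.5, -0.02, 0, 0],
)

```text
clock: 22.45
position: [0.5137, 0.0628, -0.0018]
ee_rot: [0.0, 1.0, -0.022, 0.0]
contact_force: [-0.4, -0.1, -0.9]
width: 0.0003
gripper_force: 0.1
```

>>> apply_moves(
  steps=[0.2, -0.01, 0, 0, 0.4, -0.02, 0, 0, 0.5, -0.02, 0, 0, 0.5, -0.02, 0, 0],
)

```text
clock: 22.78
position: [0.5187, 0.0626, -0.0018]
ee_rot: [0.0, 1.0, -0.022, 0.0]
contact_force: [0.3, -0.5, -0.7]
width: -0.0003
gripper_force: 0.2
```

>>> apply_moves(
  steps=[0.2, -0.01, 0, 0, 0.4, -0.02, 0, 0, 0.5, -0.02, 0, 0, 0.5, -0.02, 0, 0],
)

```text
clock: 23.12
position: [0.5237, 0.0624, -0.0018]
ee_rot: [0.0, 1.0, -0.022, 0.0]
contact_force: [-0.1, -0.3, 0.6]
width: -0.0002
gripper_force: 0.2
```

>>> apply_moves(
  steps=[0.2, -0.01, 0, 0, 0.4, -0.02, 0, 0, 0.5, -0.02, 0, 0, 0.5, -0.02, 0, 0],
)

```text
clock: 23.45
position: [0.5287, 0.0623, -0.0019]
ee_rot: [0.0, 1.0, -0.022, 0.0]
contact_force: [-0.4, -0.9, -0.4]
width: -0.0
gripper_force: 0.2
```

>>> apply_moves(
  steps=[0.2, -0.01, 0, 0, 0.4, -0.02, 0, 0, 0.4, -0.02, 0, 0, 0.4, -0.02, 0, 0],
)

```text
clock: 23.78
position: [0.5328, 0.0621, -0.0018]
ee_rot: [0.0, 1.0, -0.022, 0.001]
contact_force: [-0.4, 0.0, -0.1]
width: 0.0003
gripper_force: 0.0
```

>>> apply_moves(
  steps=[0.2, -0.01, 0, 0, 0.4, -0.02, 0, 0, 0.4, -0.02, 0, 0, 0.4, -0.02, 0, 0],
)

```text
clock: 24.12
position: [0.534, 0.062, -0.0023]
ee_rot: [0.0, 1.0, -0.022, -0.002]
contact_force: [-4.7, 0.2, 3.2]
width: -0.0
gripper_force: 2.6
```

```bash
python3 p.py top10.png | awk 'NR==1||($1>=632)'
```

```text
[533.9606275   61.96405011  -2.25886057] [-4.71735745  0.17615638  3.15819583] -1.8636652272712675e-05
632 78/59/-20 71/53/-28 74/58/-28 81/62/-28 86/67/-25 89/69/-20 89/69/-10 89/69/2 89/68/13 89/67/14 89/66/4 89/67/-3 89/68/-8 88/68/-8 89/68/-5 91/71/-4
644 85/49/-14 88/43/-14 87/42/-17 90/49/-16 93/56/-16 96/61/-11 97/63/1 97/63/14 97/63/22 90/59/6 81/52/-10 76/45/-19 77/41/-19 81/42/-16 80/41/-17 81/42/-12
656 97/51/0 99/42/0 102/46/1 108/56/5 115/66/13 120/72/25 123/74/39 122/74/47 120/73/42 113/68/26 103/58/9 94/45/-1 93/36/-1 95/36/3 97/36/7 98/37/9
668 98/37/-1 99/39/-2 101/45/-1 105/56/5 117/71/18 123/75/29 123/74/33 122/75/37 117/72/32 105/63/15 90/47/-6 91/39/-5 94/38/1 96/37/6 96/36/7 96/36/6
680 117/77/-7 107/67/-16 93/56/-30 91/53/-31 106/64/-18 118/72/-7 123/76/-0 123/76/1 119/73/-2 115/71/-4 114/73/-4 115/75/-2 116/75/-1 116/75/-1 115/74/-1 113/72/-4
692 118/97/-4 116/96/-7 113/91/-10 109/85/-15 110/83/-14 114/84/-11 115/85/-11 113/83/-11 115/86/-7 114/89/-6 115/92/-4 117/95/-2 119/96/0 119/95/0 115/91/-1 119/92/0
```

Jam begins at 4.7 N. Pressing up to about 10 N.

>>> apply_moves(
  steps=[0.1, 0, 0, 0, 0.2, -0.01, 0, 0, 0.2, -0.01, 0, 0, 0.2, -0.01, 0, 0],
)

```text
clock: 24.5
position: [0.5342, 0.062, -0.0025]
ee_rot: [0.0, 1.0, -0.022, -0.004]
contact_force: [-7.3, 0.3, 2.5]
width: -0.0001
gripper_force: 3.7
```

>>> apply_moves(
  steps=[0.1, 0, 0, 0, 0.2, -0.01, 0, 0, 0.2, -0.01, 0, 0, 0.2, -0.01, 0, 0],
)

```text
clock: 24.83
position: [0.5346, 0.0619, -0.0027]
ee_rot: [0.0, 1.0, -0.022, -0.005]
contact_force: [-8.7, 0.1, 4.4]
width: -0.0
gripper_force: 4.8
```

>>> apply_moves(
  steps=[0, 0, 0.1, 0, 0, 0, 0.2, 0, 0.1, 0, 0.2, 0, 0.1, 0, 0.2, 0],
)

```text
clock: 25.17
position: [0.535, 0.0619, -0.0014]
ee_rot: [0.0, 1.0, -0.022, -0.006]
contact_force: [-9.5, -0.1, 0.9]
width: -0.0001
gripper_force: 4.6
```

>>> apply_moves(
  steps=[0.1, 0, 0, 0, 0.1, 0, 0, 0, 0.1, 0, 0, 0, 0.1, 0, 0, 0, 0.1, 0, 0, 0],
)

```text
clock: 25.58
position: [0.5352, 0.0619, -0.0016]
ee_rot: [0.0, 1.0, -0.022, -0.007]
contact_force: [-10.9, 0.6, 1.0]
width: 0.0
gripper_force: 5.1
```

It holds at 10.9 N without advancing. Backing off, lifting clear and checking.

>>> apply_moves(
  steps=[-0.5, 0, 0, 0, -1.5, 0.05, 0, 0, -3, 0.1, 0, 0, -5, 0.2, 1, 0, -7, 0.2, 4, 0, -9, 0.2, 8, 0, -11, 0.2, 11, 0, -12, 0.2, 12, 0],
)

```text
clock: 26.25
position: [0.4231, 0.0638, 0.1246]
ee_rot: [0.0, 1.0, -0.022, 0.004]
contact_force: [0.7, 0.1, 0.8]
width: 0.0003
gripper_force: 0.0
```

>>> apply_moves(
  steps=[-3, -4, 0, 0, -4, -8, 0, 0, -4, -10, 0, 0, -4, -10, 0, 0, -4, -10, 0, 0],
)

```text
clock: 26.67
position: [0.383, -0.0375, 0.1208]
ee_rot: [0.0, 1.0, -0.024, 0.002]
contact_force: [0.4, 0.1, 0.0]
width: 0.0001
gripper_force: 0.0
```

```bash
python3 p.py top11.png | cut -c1-200
```

```text
[382.99365281 -37.50396296 120.82044335] [0.41799326 0.09763671 0.01838887] 7.149528504027717e-05
440 73/63/-51 97/80/-27 114/92/-10 122/98/-4 122/96/-1 124/98/0 123/98/-1 121/96/-3 121/97/-4 122/96/-3 123/100/-1 121/102/-4 121/106/-5 124/112/-1 125/116/0 122/115/-4
452 108/89/-16 119/95/-7 122/97/-2 122/98/-2 123/98/-1 124/99/-1 123/98/-0 122/97/-0 122/99/-2 122/104/-2 123/109/-1 123/113/-0 124/115/-0 124/116/-1 123/115/-2 122/115/-3
464 122/114/-2 123/114/-2 123/113/-2 123/111/-2 122/109/-2 123/110/-2 124/111/-2 123/112/-1 123/114/-2 122/114/-2 122/113/-2 122/114/-3 124/115/-3 123/115/-1 121/113/-3 122/114/-2
476 106/82/1 107/82/-1 107/84/-3 108/86/-4 110/88/-2 112/92/-2 112/91/-2 113/92/-3 114/92/-2 115/93/-2 117/96/-1 116/95/-2 115/95/-2 114/94/-3 113/95/-2 112/95/-1
488 122/75/-3 122/74/-3 122/74/-3 123/74/0 123/73/0 122/73/-2 122/73/-3 123/72/-2 123/73/-1 122/71/-2 123/72/-2 122/73/-3 122/73/-3 122/73/-3 122/73/-3 122/73/-3
500 124/77/-1 123/77/-1 122/76/-4 123/77/-3 123/77/-3 123/77/-3 123/76/-2 122/76/-2 122/77/-3 121/76/-4 122/76/-3 122/76/-3 123/77/-2 124/78/-0 124/78/-0 12
[... 1881 characters left out ...]
 113/70/30 102/59/11 93/46/-1 91/38/-5 93/35/-3 93/33/-4 92/34/-1
656 97/51/0 98/42/-1 102/44/0 107/53/4 112/64/11 119/72/24 124/75/39 124/75/49 120/73/42 113/67/26 103/57/9 94/44/-1 91/34/-3 94/36/2 94/33/3 93/33/5
668 98/39/-1 99/40/-2 100/46/-1 105/57/5 116/71/17 122/74/28 122/75/33 121/76/36 116/73/31 105/64/15 92/50/-4 91/40/-5 94/37/1 97/37/7 95/35/6 91/33/1
680 114/76/-10 104/67/-18 94/56/-29 92/53/-30 106/64/-18 117/71/-8 122/74/-1 123/75/1 120/73/-1 115/71/-5 115/76/-3 115/75/-2 115/75/-2 115/75/-1 115/73/-2 113/71/-4
692 116/96/-7 109/90/-14 105/84/-18 107/81/-16 113/80/-11 119/82/-6 123/85/-3 123/86/-2 120/87/-2 116/90/-4 114/92/-5 115/94/-3 117/95/-2 117/93/-2 116/90/-0 118/91/-1
```

The wedge stayed put, with its tail end at x of about 546 and its nose at about 695. The jaw is pressed over and the arm is clear, so I'm handing in.

```bash
python3 -c "
from rig import *
print(sign_off())"
```

```text
the job is handed in; nothing more can be done
None
```

The wedge is jammed in the slot at about 105 mm depth, pressed to 10.9 N, and it stayed put when released. The job is handed in at about 27 s. Two slips on the way: my first grip knocked the wedge onto its side (rolled back upright over the board's near edge), and its nose bumped the jig at up to 13.7 N before it entered the slot.

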